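# Lever stop check on the vial crimper

### The job

Check that the hand lever of the vial crimper, the larger bench tool with the round head, stops short of its bar: with the backs or outer sides of your fingers press the lever in from its outer side until it meets its stop, keep it there for a good second, then ease it slowly back out to rest without letting it fly back, and finish clear of it. Press only: do not pinch the lever, put no finger between it and the bar, touch no bar and do not force the lever hard against the stop. Leave the lever of the smaller, square-headed tool alone and everything else standing where it is.

Things in the scene. Friction and masses are not known exactly. Their poses are not given: they have to be found in the camera images.
- crimper: The crimper: the larger of two hand tools bolted to the bench, with a ROUND metal head (60 mm diameter) and the longer handles. Fixed. Base plate 170 x 100 x 12 mm on the bench. Origin on the bench; in its own frame the handles run level towards -x, their middles 105 mm above the bench, and the head's axis stands at x = 45 mm, its top 135 mm above the bench. The lever is the handle on the +y side, the fixed bar the one on the -y side.
- crimper_bar: The crimper's fixed bar: straight, round, 20 mm diameter with its black sleeve, centred on y = -18 mm and z = 105 mm in the crimper's frame, from the head to x = -155 mm. Origin is the same as the crimper's. Not to be touched by the fingers.
- crimper_lever (a joint): Angle of the crimper's lever (rad) about the vertical pivot. 0: at rest, spread out 0.36 rad from parallel with the bar. Grows as it is pressed in towards the bar (counter-clockwise seen from above). It meets its stop at 0.36, parallel with the bar and with about 20 mm left clear between the two. A spring holds it out: at the press point about 2 N starts it and about 5.5 N brings it to the stop; the stop itself is hard. Let go, it flies back.
- pivot (a point): The lever's pivot on the crimper, at the lever's mid height, 105 mm above the bench. Fixed to the crimper, with its axes.
- press (a point): The press point: on the OUTER side of the crimper's lever (the side away from the bar), at mid height, 125 mm from the pivot along the lever and 9 mm out from the line through the pivot. It moves with the lever; its y axis points straight out of the outer side, away from the bar, its x axis along the lever towards the pivot.
- crimper_grip: The outer part of the crimper's lever, the side to press on. Origin at the pivot, turning with the lever; the lever runs along its -x, its outer side faces +y. The lever is straight, 165 mm long from the pivot plus a round end knob (176 mm in all, knob 22 mm diameter), 17 mm thick and 22 mm tall (94 to 116 mm above the bench).
- crimper_inner: The inner side of the crimper's lever, the side that faces the bar. Origin and axes as for the outer part. Not to be touched by the fingers.
- decapper: The decapper: the smaller hand tool of the same make-up, with a SQUARE metal head (36 x 30 mm, top 128 mm above the bench) and shorter handles (lever 130 mm, bar end at x = -115 mm). Fixed; frame as the crimper's. Its lever is not to be worked.
- decapper_lever (a joint): Angle of the decapper's lever (rad); 0 at rest, grows as it is pressed in. Must stay at rest.
- vial_a: Capped glass vial, 23 mm diameter, 47 mm tall, standing; origin at the centre of its underside. A bystander.
- vial_b: Capped glass vial, 23 mm diameter, 47 mm tall, standing; origin at the centre of its underside. A bystander.
- vial_c: Capped glass vial, 23 mm diameter, 47 mm tall, standing; origin at the centre of its underside. A bystander.
- amber_bottle: Amber glass bottle, 54 mm diameter, 115 mm tall; origin at the centre of its underside. A bystander.
- beaker: Open glass beaker, 66 mm diameter, 85 mm tall; origin at the centre of its underside. A bystander.
- cap_dish: Flat white dish, 90 mm diameter, 20 mm tall; origin at the centre of its underside. A bystander.
- driver: Screwdriver with a black handle, 150 mm long, lying flat; origin under its middle. A bystander.

How it is judged:
By the outcome, as a careful person would: the job done as asked, in the order asked, and still so for the second after the job is handed in, with the robot touching nothing.
It also fails if it takes over 48 s, if anything falls off the work surface, if the arm or the gripper's body presses on something with over 40 N, if the wrist force passes 120 N, or if a joint passes its speed limit or range.

### The arm

A 6-joint arm with a two-finger parallel gripper is mounted at the origin on the work surface. World frame = base frame: x ahead of the robot, y to its left, z up, the work surface at z = 0. Lengths are in m, angles in rad, forces in N, time in s.
With the tool pointing down it reaches from about 0.35 to 0.975 m from the base axis. Payload 4.9 kg.
Tool frame: the origin (TCP) lies on the centre line of the jaws, within the pads' length; the fingertips stand 11 mm ahead of it and the grasp point (between the pads) lies 8 mm behind it (manip.finger_overhang is the distance from the TCP to the fingertips, in m); y points along the fingers, z is the direction in which the jaws open and shut, and the axes are right-handed (so a half turn about y gives the same grasp; the last joint's range is limited). The gripper opens to 85 mm and grips with 20 to 120 N. Pads are 22 mm wide; open, the fingers measure 114 mm over their backs; the gripper's body (76 mm by 85 mm) begins 54 mm behind the grasp point. The pads swing forward as they close: fully open they stand 13 mm farther back than shut.
Start: joints at [1.088, 0.053, 1.613, -0, 1.476, -0.119], TCP at [0.222, 0.584, 0.242] pointing down, gripper open.
Joint ranges: [-3.01, 3.01], [-1.01, 2.22], [0.06, 2.58], [-1.02, 4.17], [0.09, 2.62], [-3.14, 3.14]. Speed limits (rad/s): [2.57, 2.57, 3.14, 3.14, 3.14, 3.14].

### API

Orientations are given as a unit quaternion [w, x, y, z].
In Python, from plant import readout, cams, workorder, manip gives the robot as it stands.
- The arm moves only by the tool play_rows, never from a script. Its arguments are lists of equal length, an entry for each row: "slide": the shift along the tool's x, y, z in cm, a list of three; "yaw": the turn about the tool's y in degrees; "grip": the closure, from -1 (fully open) to 1 (shut), so that 0 is half open. In form: {"slide": [[x, y, z], ...], "yaw": [yaw, ...], "grip": [grip, ...]}. A call has 1 to 12 rows; each row shifts and turns the commanded pose from where the row before left it, along the tool's axes as they then stand; what a row does not reach is not made up. A row lasts 1/10 s, in which the tool goes at most 50 mm and 8.59 degrees, less where a joint would pass 70% of its speed; a pose out of reach is approached as far as the arm can. A call with a gripper value outside its range is refused whole. The fingers move at their own pace and stop on an object; the grip force is fixed at half the most. Time passes only in rows, so rows that do not move let the fingers close. It gives the time, the measured TCP pose, the force and the opening at its end, in the units of the state.
- readout.state(): the state, without advancing time (a new reading comes with each control period).
- cams.grab_frame(name): name is "scene" or "top"; returns a dict with "image" (420x560x3 uint8, red, green, blue), "mtx" (3x3 intrinsics, pixels), "R" (3x3) and "t" (3): a world point X has camera coordinates R X + t. Camera axes: x right, y down, z forward; pixel columns grow to the right and rows downward; lengths in m; the calibration is good to about 2 mm. A picture is of the moment at which its call begins. There is no depth.
- workorder.job_done(): hands the job in, once; it reports no verdict.
The state is a dict: "time": time; "joint_pos": joint angles; "joint_vel": joint speeds; "joint_efforts": joint torques, N m; "tool_pos": TCP position; "tool_rot": TCP orientation; "contact_force": force on the tool from outside, world axes, zero at the start; "ft_torque": the same for the moment, N m; "gripper_width": opening from 0.0 (shut) to 1.0 (fully open).
Only numpy, scipy, OpenCV 4.12 (cv2) and the standard library are available. Lean on these libraries where they do the work, as an engineer would, in place of code of your own. Each camera call takes 0.05 s, during which the arm holds its last target.

## Working session

There is one attempt and no reset: what is moved stays moved. The work goes in short steps, Python scripts to look and compute and a tool call to move; the robot and the scene stay as the last step left them, time stands still between calls to the robot, and variables do not carry over. Pictures are saved under pics/ and viewed, and the job is handed in when it is done.

Besides the shell and the picture viewer there is one more tool, called after "Emit:" as a command line: name --pt "numbers of a row" for each row, then --argument value for the rest. play_rows: Moves the arm, as the interface text tells. Its arguments: {"type":"object","properties":{"slide":{"type":"array","items":{"type":"array","items":{"type":"number"}}},"yaw":{"type":"array","items":{"type":"number"}},"grip":{"type":"array","items":{"type":"number"}}},"required":["slide","yaw","grip"]}

```bash
mkdir -p pics; ls; python3 - <<'E'
from plant import readout,cams,workorder,manip
import cv2,numpy as np
s=readout.state()
for k,v in s.items(): print(k,np.round(v,3))
print(manip.finger_overhang,[a for a in dir(manip) if a[0]!='_'])
for n in("scene","top"):
    f=cams.grab_frame(n); cv2.imwrite(f"pics/{n}0.png",f["image"][:,:,::-1]); np.savez(f"{n}0.npz",**f)
    print(n,f["mtx"],f["R"],f["t"])
E
```

```text
pics
time 0.0
joint_pos [ 1.088  0.053  1.614 -0.     1.476 -0.119]
joint_vel [-0.001 -0.     0.001 -0.     0.001  0.   ]
joint_efforts [ 0.0000e+00 -3.9370e+01 -3.7017e+01 -0.0000e+00  7.0000e-03  0.0000e+00]
tool_pos [0.222 0.584 0.241]
tool_rot [-0.695  0.696 -0.128  0.128]
contact_force [ 0.314 -0.4   -0.18 ]
ft_torque [ 0.02  -0.017 -0.052]
gripper_width 0.996
0.011 ['IKError', 'finger_overhang']
scene [[505.92585915   0.         285.20431913]
 [  0.         505.92585915 213.81568105]
 [  0.           0.           1.        ]] [[-0.29769194  0.95449318  0.01795216]
 [ 0.51573759  0.17661835 -0.83834402]
 [-0.80336433 -0.24030965 -0.54484587]] [ 0.15813978 -0.21328485  1.71536949]
top [[517.90299077   0.         273.90581628]
 [  0.         517.90299077 203.65222448]
 [  0.           0.           1.        ]] [[-0.00167337 -0.99999478  0.00276506]
 [-0.99502058  0.00138948 -0.09966004]
 [ 0.09965568 -0.00291806 -0.9950177 ]] [1.00328632e-03 5.51544556e-01 1.36909166e+00]
```

View pics/scene0.png

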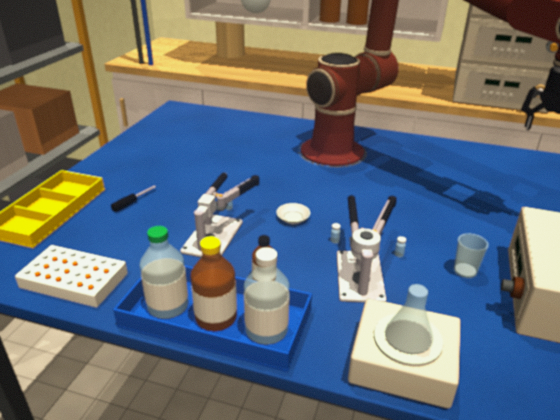

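View pics/top0.png

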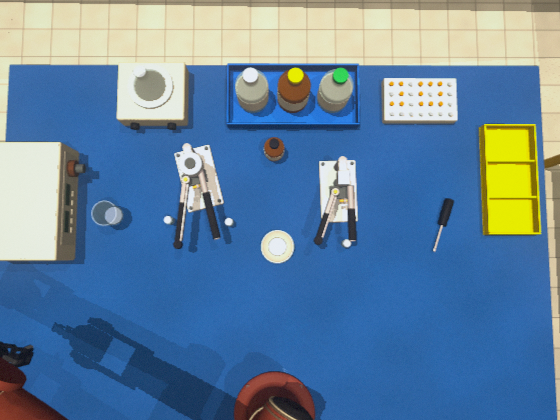

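```bash
python3 - <<'E'
import cv2,numpy as np
f=np.load("top0.npz")["image"][:,:,::-1]
cv2.imwrite("pics/z.png",cv2.resize(f[130:260,85:245],None,fx=5,fy=4.6,interpolation=cv2.INTER_CUBIC)[:600])
f=np.load("scene0.npz")["image"][:,:,::-1]
cv2.imwrite("pics/z2.png",cv2.resize(f[180:310,320:500],None,fx=4.4,fy=4.4,interpolation=cv2.INTER_CUBIC))
E
```

```text
(no output)
```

View pics/z.png

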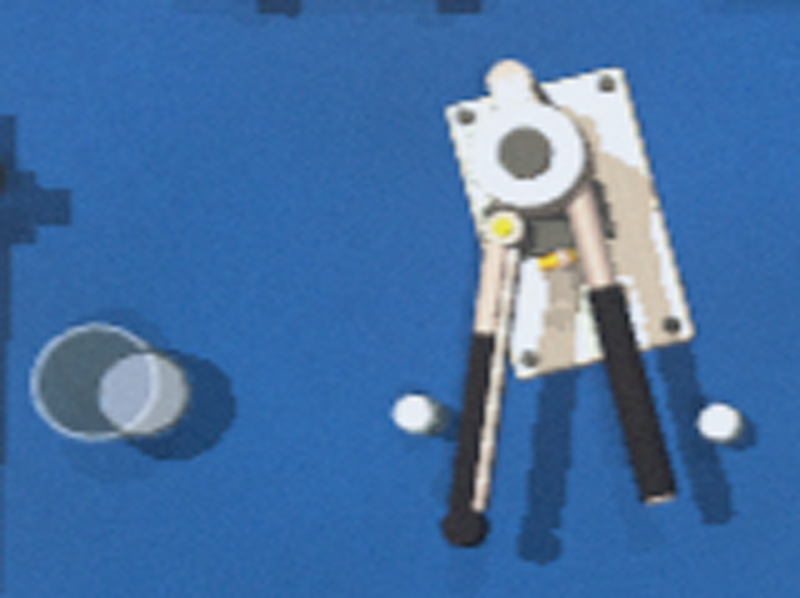

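View pics/z2.png

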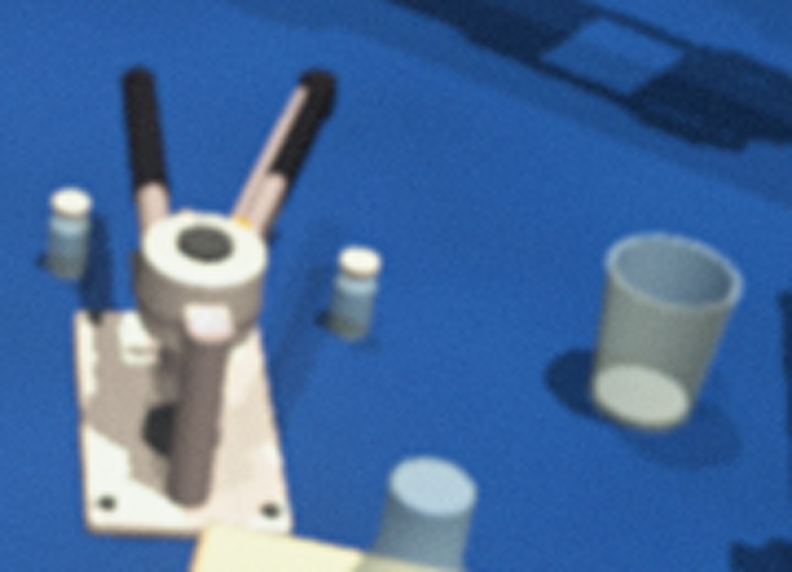

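```bash
cat > h.py <<'E'
import numpy as np
def ray(n,u,v,z):
    f=np.load(n+"0.npz");K,R,t=f["mtx"],f["R"],f["t"]
    c=-R.T@t; d=R.T@np.linalg.inv(K)@[u,v,1]
    return c+d*(z-c[2])/d[2]
def zt(x,y,z): return ray("top",85+x/5-.4,130+y/4.6-.4,z)
def zs(x,y,z): return ray("scene",320+x/4.4-.4,180+y/4.4-.4,z)
E
python3 - <<'E'
from h import *
for n,x,y,z in [("head",525,153,.135),("cap",505,228,.118),("knob",466,527,.105),("barend",658,498,.105),("barmid",607,290,.105),("vL",416,413,.047),("vR",719,423,.047),("beakerrim",95,382,.085),("p1",450,108,.012),("p2",620,70,.012),("p3",693,340,.012),("p4",520,377,.012)]:
    print(n,zt(x,y,z).round(4))
for n,x,y,z in [("head",205,243,.135),("knob",318,88,.105),("barend",138,80,.105),("vL",360,262,.047),("vR",70,202,.047)]: print("s",n,zs(x,y,z).round(4))
P=[zt(x,y,.012) for x,y in [(450,108),(620,70),(693,340),(520,377)]]
c=np.mean(P,0);ax=(P[0]+P[1]-P[2]-P[3])[:2];a=np.arctan2(ax[1],ax[0]);print("plate c",c,"yaw",a)
h=zt(525,153,.135);print("handle yaw from bar",zt(607,290,.105)-zt(658,498,.105),np.arctan2(*(zt(607,290,.105)-zt(658,498,.105))[[1,0]]))
R=np.array([[np.cos(a),-np.sin(a)],[np.sin(a),np.cos(a)]])
for n,q in [("head",h),("knob",zt(466,527,.105)),("cap",zt(505,228,.118)),("be",zt(658,498,.105))]: print(n,R.T@(q[:2]-c[:2]))
E
```

```text
head [0.6438 0.2116 0.135 ]
cap [0.6051 0.2239 0.118 ]
knob [0.4413 0.2433 0.105 ]
barend [0.457  0.1465 0.105 ]
barmid [0.5723 0.1736 0.105 ]
vL [0.5081 0.2814 0.047 ]
vR [0.5021 0.1208 0.047 ]
beakerrim [0.5231 0.4395 0.085 ]
p1 [0.6934 0.2732 0.012 ]
p2 [0.7164 0.1799 0.012 ]
p3 [0.5537 0.1383 0.012 ]
p4 [0.5318 0.2323 0.012 ]
s head [0.6463 0.213  0.135 ]
s knob [0.4325 0.2438 0.105 ]
s barend [0.4571 0.1459 0.105 ]
s vL [0.5103 0.2841 0.047 ]
s vR [0.5046 0.1216 0.047 ]
plate c [0.62381385 0.20594085 0.012     ] yaw 0.24899277070287315
handle yaw from bar [0.1152048 0.0270973 0.       ] 0.23101078110850615
head [0.02082219 0.00058924]
knob [-0.16768342  0.08114004]
cap [-0.01369947  0.02202245]
be [-0.17627933 -0.0165481 ]
```

```bash
python3 - <<'E'
from plant import readout
import numpy as np
from scipy.spatial.transform import Rotation as R
s=readout.state();q=s["tool_rot"];M=R.from_quat([q[1],q[2],q[3],q[0]]).as_matrix();print(M.round(3))
a=np.array([s['tool_pos'][0],s['tool_pos'][1]])
# want tool z along mid outward normal (yaw about 0.24-0.18=0.06): (-.06,.998)
n=np.array([-.06,.998,0]);
for sg in (1,-1):
    t=M.T@(sg*n); print(sg,"yaw about tool y deg",np.degrees(np.arctan2(t[0],t[2])))
E
```

```text
[[ 0.935 -0.001  0.356]
 [-0.356 -0.002  0.935]
 [-0.    -1.    -0.002]]
1 yaw about tool y deg -24.289090933847735
-1 yaw about tool y deg 155.71090906615228
```

Emit:
play_rows --pt "0 0 0" --pt "0 0 0" --pt "0 0 0" --pt "0 0 0" --pt "0 0 0" --pt "0 0 0" --yaw '[-4,-4,-4,-4,-4,-4.3]' --grip '[1,1,1,1,1,1]'

```text
time: 0.7
tool_pos: [0.2222, 0.5838, 0.2416]
tool_rot: [-0.706, 0.707, 0.022, -0.023]
contact_force: [0.4, -0.9, -0.1]
gripper_width: 0.002
```

Emit:
play_rows --pt "1.5 0 -1.7" --pt "2.2 0 -2.5" --pt "2.2 0 -2.5" --pt "2.2 0 -2.5" --pt "2.2 0 -2.5" --pt "2.2 0 -2.5" --pt "2.2 0 -2.5" --pt "2.2 0 -2.5" --pt "2.2 0 -2.5" --pt "2.2 0 -2.5" --pt "2.2 0 -2.5" --pt "1.0 0 -1.2" --yaw '[0,0,0,0,0,0,0,0,0,0,0,0]' --grip '[1,1,1,1,1,1,1,1,1,1,1,1]'

```text
time: 1.9
tool_pos: [0.485, 0.3184, 0.2417]
tool_rot: [-0.707, 0.707, 0.02, -0.021]
contact_force: [-1.1, 0.8, -0.1]
gripper_width: -0.003
```

```bash
cat > look.py <<'E'
import sys,cv2,numpy as np
from plant import cams,readout
tag=sys.argv[1]
a=cams.grab_frame("top")["image"][:,:,::-1];b=cams.grab_frame("scene")["image"][:,:,::-1]
a=cv2.resize(a[130:270,100:250],(400,373),interpolation=cv2.INTER_CUBIC)
b=cv2.resize(b[130:270,310:460],(400,373),interpolation=cv2.INTER_CUBIC)
cv2.imwrite(f"pics/{tag}.png",np.hstack([a,b]))
s=readout.state();print(s["time"],np.round(s["tool_pos"],4),np.round(s["tool_rot"],4),np.round(s["contact_force"],2))
E
python3 look.py a1
```

```text
2.0 [0.4845 0.3191 0.2418] [-0.7067  0.7069  0.02   -0.0207] [-0.27  0.3  -0.35]
```

View pics/a1.png

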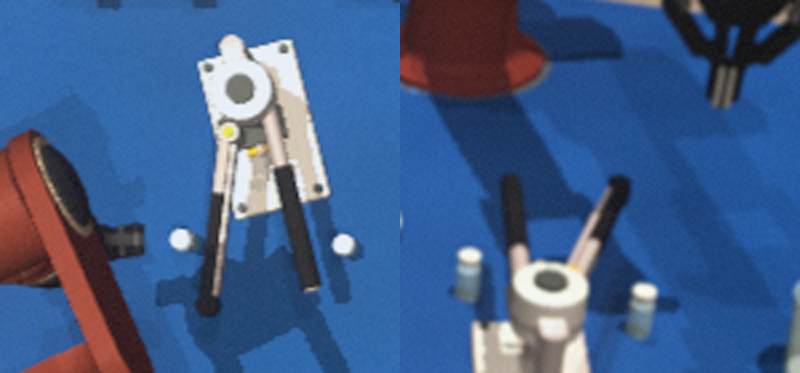

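Emit:
play_rows --pt "0 1 0" --pt "0 2 0" --pt "0 2 0" --pt "0 2 0" --pt "0 2 0" --pt "0 2 0" --pt "0 1.5 0" --pt "0 1 0" --pt "0 0.6 0" --pt "0 0 0" --yaw '[0,0,0,0,0,0,0,0,0,0]' --grip '[1,1,1,1,1,1,1,1,1,1]'

```text
time: 3.0
tool_pos: [0.4832, 0.3205, 0.1006]
tool_rot: [-0.707, 0.707, 0.021, -0.022]
contact_force: [-0.8, -0.0, 0.3]
gripper_width: 0.002
```

```bash
python3 look.py a2
```

```text
3.1 [0.4842 0.3207 0.1021] [ 0.707  -0.7066 -0.0218  0.0209] [-1.03  0.46 -1.06]
```

View pics/a2.png

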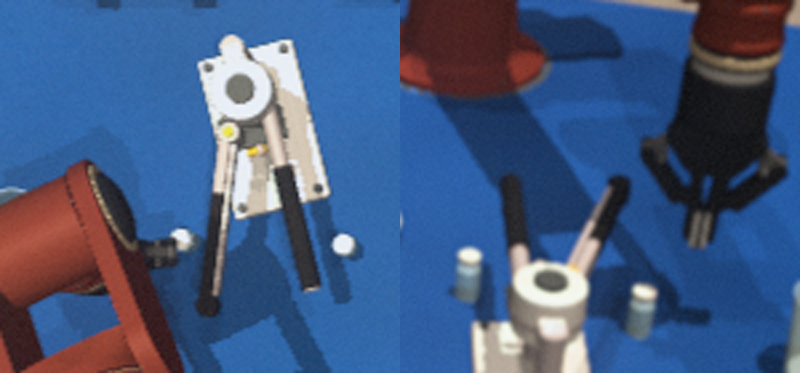

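Emit:
play_rows --pt "-0.1 0 -1" --pt "-0.2 0 -1.5" --pt "-0.2 0 -1.2" --pt "0 0 -0.6" --pt "0 0 -0.3" --pt "0 0 -0.3" --pt "0 0 -0.2" --pt "0 0 0" --yaw '[0,0,0,0,0,0,0,0]' --grip '[1,1,1,1,1,1,1,1]'

```text
time: 3.9
tool_pos: [0.4819, 0.2691, 0.1013]
tool_rot: [0.707, -0.707, -0.021, 0.021]
contact_force: [-0.3, 0.7, -0.8]
gripper_width: -0.001
```

```bash
python3 look.py a3
```

```text
4.0 [0.4818 0.2693 0.1013] [ 0.7068 -0.7068 -0.0214  0.0214] [-0.4   0.09 -0.89]
```

View pics/a3.png

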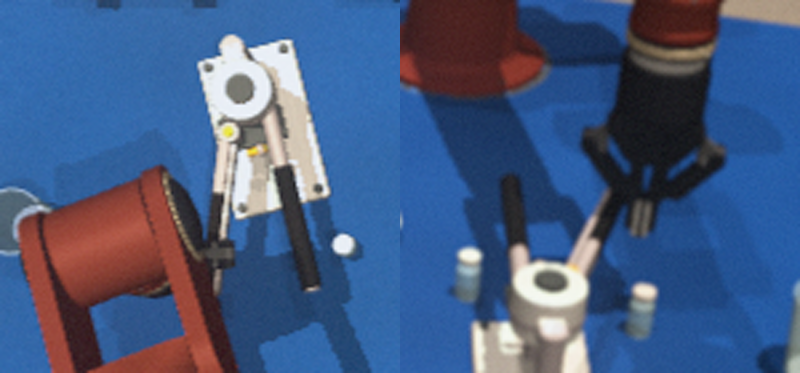

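Emit:
play_rows --pt "0 0 -0.2" --pt "0 0 -0.2" --pt "0 0 -0.2" --pt "0 0 -0.2" --pt "0 0 -0.2" --pt "0 0 0" --yaw '[0,0,0,0,0,0]' --grip '[1,1,1,1,1,1]'

```text
time: 4.6
tool_pos: [0.4822, 0.2592, 0.1012]
tool_rot: [0.707, -0.707, -0.021, 0.021]
contact_force: [-1.3, 1.6, 0.2]
gripper_width: 0.001
```

Emit:
play_rows --pt "0 0 -0.2" --pt "0 0 -0.2" --pt "0 0 -0.2" --pt "0 0 -0.2" --pt "0 0 -0.2" --pt "-0.1 0 -0.2" --pt "0 0 -0.2" --pt "0 0 -0.2" --pt "0 0 0" --yaw '[0,0,0,0,0,0,0,0,0]' --grip '[1,1,1,1,1,1,1,1,1]'

```text
time: 5.5
tool_pos: [0.4825, 0.2429, 0.1013]
tool_rot: [0.707, -0.707, -0.021, 0.021]
contact_force: [-0.2, 3.4, -1.4]
gripper_width: -0.003
```

```bash
python3 look.py a4
```

```text
5.6 [0.4825 0.2432 0.1013] [ 0.7068 -0.7067 -0.0214  0.0212] [ 0.66  3.06 -1.39]
```

View pics/a4.png

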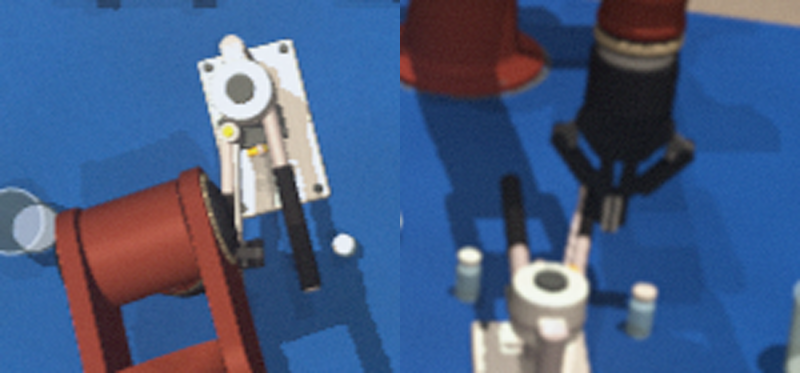

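The lever is turning with the finger back on its outer side, at about 3 N. I'll carry on.

Emit:
play_rows --pt "0 0 -0.2" --pt "0 0 -0.2" --pt "0 0 -0.2" --pt "-0.1 0 -0.2" --pt "0 0 -0.2" --pt "0 0 -0.2" --pt "0 0 -0.2" --pt "0 0 0" --yaw '[0,0,0,0,0,0,0,0]' --grip '[1,1,1,1,1,1,1,1]'

```text
time: 6.4
tool_pos: [0.4826, 0.229, 0.1014]
tool_rot: [0.707, -0.707, -0.022, 0.021]
contact_force: [1.6, 5.5, -3.0]
gripper_width: -0.001
```

Emit:
play_rows --pt "0 0 -0.1" --pt "0 0 -0.1" --pt "0 0 -0.1" --pt "0 0 -0.1" --pt "0 0 0" --yaw '[0,0,0,0,0]' --grip '[1,1,1,1,1]'

```text
time: 6.9
tool_pos: [0.4829, 0.2253, 0.1015]
tool_rot: [0.707, -0.707, -0.022, 0.021]
contact_force: [1.8, 5.4, -3.1]
gripper_width: 0.0
```

```bash
python3 look.py a5
```

```text
7.0 [0.4829 0.2253 0.1015] [ 0.7071 -0.7065 -0.0217  0.0209] [ 1.2   5.64 -3.  ]
```

View pics/a5.png

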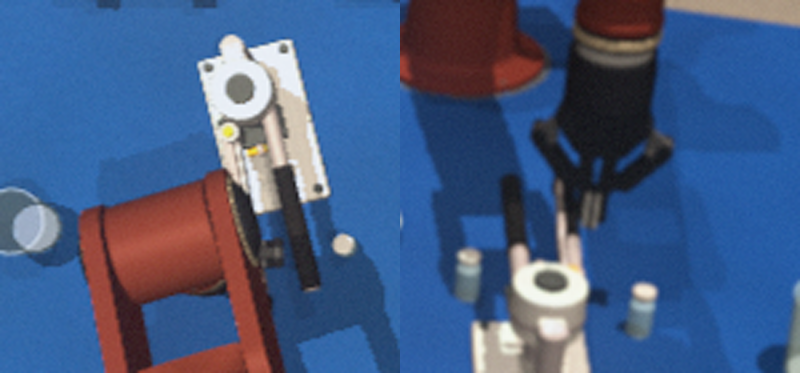

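Emit:
play_rows --pt "0 0 -0.1" --pt "0 0 -0.1" --pt "0 0 0" --pt "0 0 0" --yaw '[0,0,0,0]' --grip '[1,1,1,1]'

```text
time: 7.4
tool_pos: [0.483, 0.2234, 0.1015]
tool_rot: [0.707, -0.706, -0.022, 0.021]
contact_force: [2.4, 5.5, -2.3]
gripper_width: -0.001
```

Emit:
play_rows --pt "0 0 -0.1" --pt "0 0 0" --pt "0 0 0" --yaw '[0,0,0]' --grip '[1,1,1]'

```text
time: 7.7
tool_pos: [0.4831, 0.2224, 0.1016]
tool_rot: [0.707, -0.706, -0.022, 0.021]
contact_force: [1.4, 6.5, -2.8]
gripper_width: 0.002
```

Emit:
play_rows --pt "0 0 -0.1" --pt "0 0 0" --pt "0 0 0" --yaw '[0,0,0]' --grip '[1,1,1]'

```text
time: 8.0
tool_pos: [0.4832, 0.2215, 0.1016]
tool_rot: [0.707, -0.706, -0.022, 0.021]
contact_force: [1.8, 5.5, -1.4]
gripper_width: 0.002
```

Emit:
play_rows --pt "0 0 -0.1" --pt "0 0 0" --pt "0 0 0" --yaw '[0,0,0]' --grip '[1,1,1]'

```text
time: 8.3
tool_pos: [0.4833, 0.2205, 0.1016]
tool_rot: [0.707, -0.706, -0.022, 0.021]
contact_force: [1.7, 6.3, -1.4]
gripper_width: -0.0
```

```bash
python3 look.py a6
```

```text
8.4 [0.4833 0.2205 0.1016] [ 0.7072 -0.7064 -0.0218  0.0208] [ 2.58  6.88 -2.33]
```

View pics/a6.png

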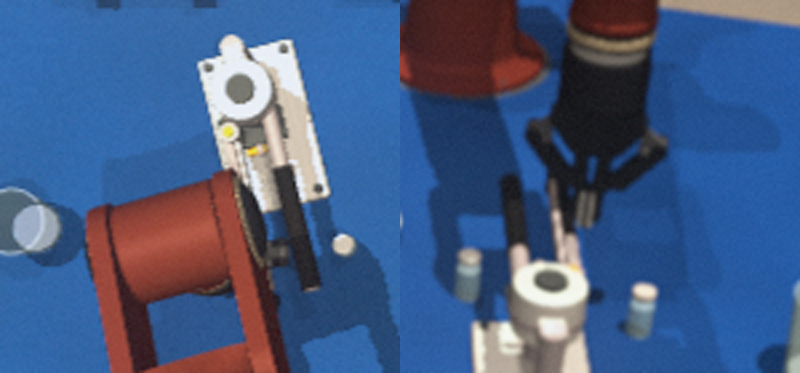

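Emit:
play_rows --pt "0 0 -0.1" --pt "0 0 0" --pt "0 0 0" --yaw '[0,0,0]' --grip '[1,1,1]'

```text
time: 8.7
tool_pos: [0.4834, 0.2196, 0.1017]
tool_rot: [0.707, -0.706, -0.022, 0.021]
contact_force: [2.0, 6.3, -2.1]
gripper_width: 0.004
```

Emit:
play_rows --pt "0 0 -0.05" --pt "0 0 0" --pt "0 0 0" --yaw '[0,0,0]' --grip '[1,1,1]'

```text
time: 9.0
tool_pos: [0.4834, 0.2191, 0.1016]
tool_rot: [0.707, -0.706, -0.022, 0.021]
contact_force: [2.7, 6.7, -2.6]
gripper_width: 0.002
```

Emit:
play_rows --pt "0 0 -0.05" --pt "0 0 0" --pt "0 0 0" --yaw '[0,0,0]' --grip '[1,1,1]'

```text
time: 9.3
tool_pos: [0.4835, 0.2186, 0.1017]
tool_rot: [0.707, -0.706, -0.022, 0.021]
contact_force: [1.9, 6.5, -1.4]
gripper_width: -0.003
```

Emit:
play_rows --pt "0 0 -0.05" --pt "0 0 0" --pt "0 0 0" --yaw '[0,0,0]' --grip '[1,1,1]'

```text
time: 9.6
tool_pos: [0.4835, 0.2184, 0.1017]
tool_rot: [0.708, -0.706, -0.022, 0.021]
contact_force: [2.8, 7.8, -2.6]
gripper_width: -0.001
```

Emit:
play_rows --pt "0 0 -0.05" --pt "0 0 0" --pt "0 0 0" --yaw '[0,0,0]' --grip '[1,1,1]'

```text
time: 9.9
tool_pos: [0.4835, 0.2184, 0.1017]
tool_rot: [0.708, -0.706, -0.022, 0.021]
contact_force: [2.8, 9.8, -2.8]
gripper_width: -0.001
```

Emit:
play_rows --pt "0 0 -0.05" --pt "0 0 0" --pt "0 0 0" --yaw '[0,0,0]' --grip '[1,1,1]'

```text
time: 10.2
tool_pos: [0.4835, 0.2183, 0.1017]
tool_rot: [0.708, -0.705, -0.022, 0.021]
contact_force: [2.9, 11.3, -3.5]
gripper_width: 0.003
```

```bash
python3 look.py a7
```

```text
10.3 [0.4835 0.2183 0.1017] [ 0.7082 -0.7054 -0.022   0.0207] [ 2.96 10.72 -3.07]
```

View pics/a7.png

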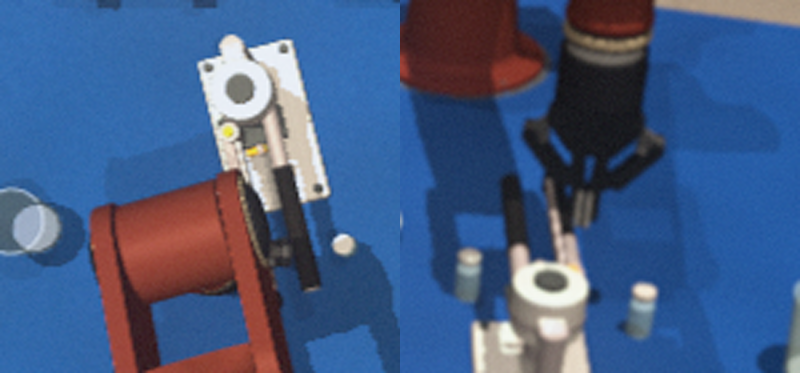

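The position has stalled at y = 0.2183 while the force climbs, so this is the stop. I'll ease the command back by half a step and hold.

Emit:
play_rows --pt "0 0 0.03" --pt "0 0 0" --pt "0 0 0" --pt "0 0 0" --pt "0 0 0" --pt "0 0 0" --pt "0 0 0" --pt "0 0 0" --pt "0 0 0" --pt "0 0 0" --pt "0 0 0" --pt "0 0 0" --yaw '[0,0,0,0,0,0,0,0,0,0,0,0]' --grip '[1,1,1,1,1,1,1,1,1,1,1,1]'

```text
time: 11.5
tool_pos: [0.4835, 0.2183, 0.1017]
tool_rot: [0.708, -0.706, -0.022, 0.021]
contact_force: [3.1, 9.3, -3.2]
gripper_width: 0.002
```

Emit:
play_rows --pt "0 0 0" --pt "0 0 0" --pt "0 0 0" --pt "0 0 0" --pt "0 0 0" --yaw '[0,0,0,0,0]' --grip '[1,1,1,1,1]'

```text
time: 12.0
tool_pos: [0.4835, 0.2183, 0.1017]
tool_rot: [0.708, -0.706, -0.022, 0.021]
contact_force: [2.0, 9.7, -3.2]
gripper_width: -0.0
```

Emit:
play_rows --pt "0 0 0.05" --pt "0 0 0.1" --pt "0 0 0.1" --pt "0 0 0.1" --pt "0 0 0.1" --pt "0 0 0.1" --pt "0 0 0.1" --pt "0 0 0.1" --pt "0 0 0.1" --pt "0 0 0.1" --pt "0 0 0.1" --pt "0 0 0.1" --yaw '[0,0,0,0,0,0,0,0,0,0,0,0]' --grip '[1,1,1,1,1,1,1,1,1,1,1,1]'

```text
time: 13.2
tool_pos: [0.4823, 0.2286, 0.1016]
tool_rot: [0.707, -0.707, -0.021, 0.021]
contact_force: [-0.8, 5.6, 0.1]
gripper_width: 0.003
```

Emit:
play_rows --pt "0 0 0.1" --pt "0 0 0.1" --pt "0 0 0.1" --pt "0 0 0.1" --pt "0 0 0.1" --pt "0 0 0.1" --pt "0 0 0.1" --pt "0 0 0.1" --pt "0 0 0.1" --pt "0 0 0.1" --pt "0 0 0.1" --pt "0 0 0.1" --yaw '[0,0,0,0,0,0,0,0,0,0,0,0]' --grip '[1,1,1,1,1,1,1,1,1,1,1,1]'

```text
time: 14.4
tool_pos: [0.4818, 0.2404, 0.1015]
tool_rot: [-0.707, 0.707, 0.022, -0.021]
contact_force: [-1.3, 3.8, 3.2]
gripper_width: -0.003
```

Emit:
play_rows --pt "0 0 0.1" --pt "0 0 0.1" --pt "0 0 0.1" --pt "0 0 0.1" --pt "0 0 0.1" --pt "0 0 0.1" --pt "0 0 0.1" --pt "0 0 0.1" --pt "0 0 0.1" --pt "0 0 0.1" --pt "0 0 0.1" --pt "0 0 0.1" --yaw '[0,0,0,0,0,0,0,0,0,0,0,0]' --grip '[1,1,1,1,1,1,1,1,1,1,1,1]'

```text
time: 15.6
tool_pos: [0.4807, 0.2523, 0.1011]
tool_rot: [-0.707, 0.707, 0.021, -0.021]
contact_force: [1.6, 2.8, 0.1]
gripper_width: -0.0
```

Emit:
play_rows --pt "0 0 0.1" --pt "0 0 0.1" --pt "0 0 0.1" --pt "0 0 0.1" --pt "0 0 0.1" --pt "0 0 0.1" --pt "0 0 0.1" --pt "0 0 0.1" --pt "0 0 0.1" --pt "0 0 0.1" --pt "0 0 0.1" --pt "0 0 0.1" --yaw '[0,0,0,0,0,0,0,0,0,0,0,0]' --grip '[1,1,1,1,1,1,1,1,1,1,1,1]'

```text
time: 16.8
tool_pos: [0.4796, 0.264, 0.1009]
tool_rot: [-0.706, 0.707, 0.021, -0.022]
contact_force: [-0.4, -0.1, -0.1]
gripper_width: -0.002
```

```bash
python3 look.py a8
```

```text
16.9 [0.4797 0.2641 0.1009] [-0.7065  0.707   0.021  -0.0218] [-0.17  0.16 -0.15]
```

View pics/a8.png

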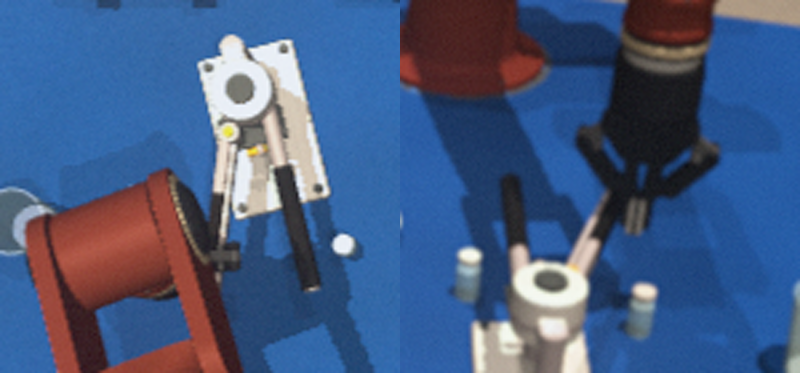

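Contact force is zero and the lever is at rest. I'll withdraw sideways, then up.

Emit:
play_rows --pt "0 0 0.3" --pt "0 0 0.6" --pt "0 0 1" --pt "0 0 1.5" --pt "0 0 1.5" --pt "0 0 1" --yaw '[0,0,0,0,0,0]' --grip '[1,1,1,1,1,1]'

```text
time: 17.5
tool_pos: [0.4764, 0.3251, 0.1014]
tool_rot: [0.707, -0.707, -0.022, 0.022]
contact_force: [-1.5, -0.4, -0.5]
gripper_width: -0.006
```

Emit:
play_rows --pt "0 -1 0" --pt "0 -2 0" --pt "0 -2 0" --pt "0 -2 0" --pt "0 -2 0" --pt "0 -2 0" --pt "0 -2 0" --pt "0 -1 0" --pt "0 0 0" --pt "0 0 0" --yaw '[0,0,0,0,0,0,0,0,0,0]' --grip '[1,1,1,1,1,1,1,1,1,1]'

```text
time: 18.5
tool_pos: [0.4763, 0.323, 0.2408]
tool_rot: [-0.707, 0.707, 0.021, -0.022]
contact_force: [-0.6, -0.3, -0.6]
gripper_width: 0.001
```

```bash
python3 look.py a9; python3 - <<'E'
from plant import cams
import numpy as np,cv2
for n in("scene","top"):
    a=cams.grab_frame(n)["image"]; b=np.load(n+"0.npz")["image"]
    cv2.imwrite(f"pics/{n}_end.png",a[:,:,::-1])
    print(n,[ (k,int(cv2.absdiff(a,b)[s].max(2).__gt__(60).sum())) for k,s in (("lever",np.s_[150:250,172:222]),("decap",np.s_[150:250,310:360]))] if n=="top" else "")
E
```

```text
18.6 [0.4759 0.3229 0.2397] [-0.7064  0.7072  0.0205 -0.0221] [ 0.25 -0.44 -0.68]
scene 
top [('lever', 23), ('decap', 0)]
```

View pics/a9.png

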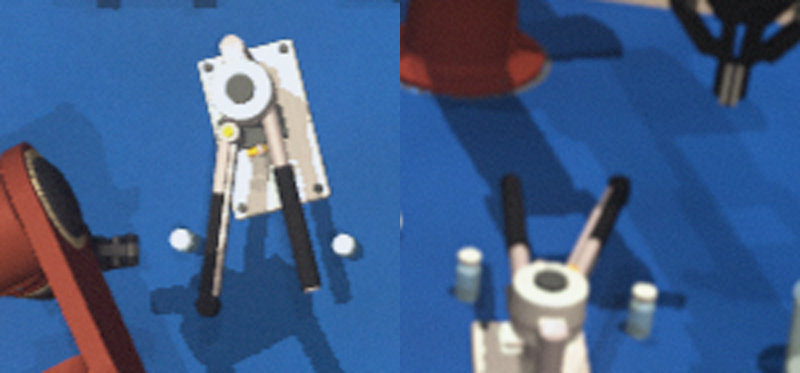

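View pics/scene_end.png

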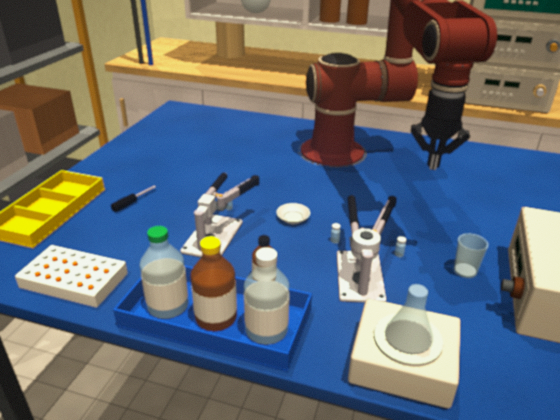

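The lever knob is back at its starting pixel, about (207,308) in the zoomed picture. The vials, beaker and decapper stand where they were.

```bash
python3 -c "
from plant import workorder;print(workorder.job_done())"
```

```text
the job is handed in; nothing more can be done
None
```

The crimper lever does stop short of its bar. I pressed it in with the back of the closed fingers on its outer side until it met the stop.

- **At the stop:** the tool stopped moving at y = 0.2183 m while the sideways force rose from about 6.5 N to about 11 N. I then backed the command off slightly and held it there at about 9–10 N for 1.7 s. In the pictures, clear space was still visible between lever and bar. I did not measure the gap.
- **Easing back:** I let the lever out at about 10 mm/s. The force fell steadily to zero as it reached rest, then I moved sideways and up, clear of it.
- **Last checks:** the lever is back at its starting position in the pictures. The area around the decapper is unchanged from the start. The vials and beaker look unmoved, judged by eye only. The 23 changed pixels in the crimper area of the top view are probably the arm's shadow; I did not look into them. The contact force is zero within the sensor's noise.

I handed the job in at about 19 s. No check failed.

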